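Load the feed hopper from the specimen caddy

TASK

Lift the blue cover off the steel hopper and lay it flat, centred on the black mat; then pick up the caddy with the green handle and tip it over the hopper so that all four cones fall in. Put the empty caddy back upright where it stood, and leave the orange-handled caddy and everything else on the bench alone.

Things in the scene. Friction and masses are not known exactly. Their poses are not given: they have to be found in the camera images.
- caddy: the caddy to empty: grey trough with a GREEN handle bar, 150 mm long (its x), 136 mm wide (y), symmetric, 0.25 kg. Floor 66 mm wide, 6 mm thick; both long sides slope outward at 30 degrees to lips 27 mm high: it pours over either one when tipped well past 30 degrees. End walls 6 mm thick, 44 mm high. Origin: centre of its underside, z up
- caddy_bar (a point): centre of the green handle bar, 85 mm above the caddy's underside. The bar runs along the caddy's x axis over the middle, 138 mm free between its end posts, 14 mm wide (y), 18 mm tall
- other_caddy: an identical caddy with an ORANGE handle bar, holding two green pods; not to be touched. Origin: centre of its underside
- hopper: steel feed hopper, fixed: open-topped box, outside 160 mm (its x) by 210 mm (its y), 130 mm high, walls 5 mm, inside sloping to a floor at 20 mm. Origin: centre of its underside, z up
- mouth (a point): centre of the hopper's mouth, level with its rim (130 mm up); the opening is 150 mm (hopper x) by 200 mm (hopper y)
- cover: loose blue cover plate lying on the hopper's rim, 168 mm (its x) by 218 mm (its y), 5 mm thick, 0.3 kg. Origin: centre of its underside, z up
- cover_grip (a point): centre of the cover's black handle bar, 44 mm above the underside of the plate; the bar runs 112 mm along the cover's y, 14 mm wide (x), 16 mm tall, with free space under it except at two posts 50 mm either side of the middle
- mat: black rubber mat on the bench, fixed, 190 mm (its x) by 240 mm (its y), 4 mm thick; the place for the cover. Origin: centre of its underside
- reagent: bystander: amber bottle, 54 mm across, 135 mm tall. Origin: centre of its underside
- dish: bystander: white round dish, 90 mm across, 18 mm high. Origin: centre of its underside
- forceps: bystander: steel forceps lying along their x axis, 142 mm long, 22 mm wide, 8 mm high. Origin: centre of the underside
- slide_box: bystander: flat green slide box 110 x 90 mm, 40 mm high. Origin: centre of its underside
- card_box: bystander: orange box of index cards 100 x 130 mm, 95 mm high. Origin: centre of its underside
- cone0: one of the four brown dried cones lying in the green-handled caddy: 62 mm long (its x axis), up to 30 mm thick, 30 g. Origin: its centre
- cone1: one of the four brown dried cones lying in the green-handled caddy: 62 mm long (its x axis), up to 30 mm thick, 30 g. Origin: its centre
- cone2: one of the four brown dried cones lying in the green-handled caddy: 62 mm long (its x axis), up to 30 mm thick, 30 g. Origin: its centre
- cone3: one of the four brown dried cones lying in the green-handled caddy: 62 mm long (its x axis), up to 30 mm thick, 30 g. Origin: its centre
Things that resemble listed ones, but are neither listed nor needed, are in the scene too. What is shaped like the cone0 but purple is not meant.

How it is judged:
By the outcome, as a careful person would: the job done as asked, in the order asked, and still so for the second after the job is handed in, with the robot touching nothing.
It also fails if it takes over 72 s, if anything falls off the work surface, if the arm or the gripper's body presses on something with over 40 N, if the wrist force passes 120 N, or if a joint passes its speed limit or range.

ROBOT

A 7-joint arm with a two-finger parallel gripper is mounted at the origin on the work surface. World frame = base frame: x ahead of the robot, y to its left, z up, the work surface at z = 0. Lengths are in mm, angles in rad, forces in N, time in s.
With the tool pointing down it reaches from about 400 to 850 mm from the base axis. Payload 4.4 kg.
Tool frame: the origin (TCP) lies between the finger pads; the fingertips stand 14 mm ahead of it and the grasp point (between the pads) lies 5 mm behind it; z points along the fingers, y is the line along which they close (so a half turn about z gives the same grasp; the last joint's range is limited). The gripper opens to 94 mm and grips with 3 to 60 N. Pads are 16 mm wide; open, the fingers measure 119 mm over their backs; the gripper's body (75 mm by 177 mm) begins 78 mm behind the grasp point.
Start: joints at [-1.203, 0.628, 0.038, 1.517, -0.027, 0.996, -0.02], TCP at [273.188, 589.819, 219.478] pointing down, gripper open.
Joint ranges: [-3.06, 3.06], [-0.37, 2.12], [-1.25, 1.32], [0.18, 2.47], [-1.1, 4.24], [0.23, 1.98], [-2.94, 2.94]. Speed limits (rad/s): [2.57, 2.57, 3.14, 3.14, 3.14, 3.14, 3.14].

INTERFACE

Orientations are given as a rotation vector (axis times angle).
In Python, from plant import arm gives the robot as it stands. The module is installed in compiled form; this text tells all that it offers.
- The arm moves only by the shell command python3 -m inch 'ROWS'. ROWS is a JSON object of lists of equal length, an entry for each row: "travel": the shift along the tool's x, y, z scaled (see below), a list of three; "dr": the turn, a rotation vector about the tool's x, y, z scaled (see below), a list of three; "claw": the opening, from -1 (shut) to 1 (fully open). In form: {"travel": [[tx, ty, tz], ...], "dr": [[ax, ay, az], ...], "claw": [claw, ...]}. A call has 1 to 20 rows; each row shifts and turns the commanded pose from where the row before left it, along the tool's axes as they then stand; what a row does not reach is not made up. The controller multiplies each number of a shift by 0.04 m and each number of a turn by 0.08 rad. A row lasts 1/12 s, in which the tool goes at most 41.7 mm and 7.16 degrees, less where a joint would pass 70% of its speed; a pose out of reach is approached as far as the arm can. A call with a number of a shift or a turn outside -1 to 1 is refused whole. A call with a gripper value outside its range is refused whole. The fingers move at their own pace and stop on an object; the grip force is fixed at half the most. Time passes only in rows, so rows that do not move let the fingers close. It gives the time, the measured TCP pose, the force, the opening and the grip force at its end, in the units of the state.
- arm.get_obs(): the state, without advancing time (a new reading comes with each control period).
- arm.read_camera(name): name is "scene" or "top"; returns a dict with "pixels" (384x512x3 uint8, blue, green, red), "z_map" (384x512 float32, mm along the optical axis (not along the pixel's ray), 0 where there is no reading), "intrinsics" (3x3 intrinsics, pixels), "distortion" ([k1, k2, p1, p2, k3] as OpenCV has them; the pictures are not rectified), "R" (3x3) and "t" (3): a world point X has camera coordinates R X + t. Camera axes: x right, y down, z forward; pixel columns grow to the right and rows downward; lengths in mm; the calibration is good to about 2 mm. A picture is of the moment at which its call begins.
- arm.finish_job(): hands the job in; it is judged then, once.
Trained networks look in a picture, given as the dict that the camera call returned (one of the last four; its "shot" number tells which), for a name from the list of things; names that differ only in an ending like _2 or _b are one class to them, and where a whole thing is asked for, a point or a joint stands for the part that bears it (a point fixed in the world has none). Each returns a list of dicts, best first, with "conf" (0 to 1); they miss things now and then, are a little off and sometimes report something else, mostly with a low value. They report only what shows in the picture. A call takes as long as a camera call. They do not tell look-alikes from the thing itself.
- arm.look_for(picture, label): "location" ([x, y, z] in mm, in world coordinates, good to about 4 mm: the middle of the surface that is visible of it).
- arm.cut_out(picture, label): "region" (384x512 bool, what is visible of it).
The state is a dict: "t": time; "joint_positions": joint angles; "qvel": joint speeds; "tau": joint torques, N m; "position": TCP position; "tcp_rot": TCP orientation; "ft_force": force on the tool from outside, world axes, zero at the start; "ft_torque": the same for the moment, N m; "width": finger opening in mm; "grasp_force": force on a finger pad.
Only numpy, scipy, OpenCV 4.12 (cv2) and the standard library are available. Lean on these libraries where they do the work, as an engineer would, in place of code of your own. Each camera call takes 0.05 s, during which the arm holds its last target. There are 200 camera calls.

## Working session

There is one attempt and no reset: what is moved stays moved. The work goes in short steps, Python scripts to look and compute and a shell command to move; the robot and the scene stay as the last step left them, time stands still between calls to the robot, and variables do not carry over. Pictures are saved under pics/ and viewed, at most 10 in all, crops included, and the job is handed in when it is done.

```bash
mkdir -p pics
cat > h.py <<'E'
import numpy as np, cv2
from plant import arm
def pts(p,mask):
    v,u=np.nonzero(mask&(p["z_map"]>0)); z=p["z_map"][v,u]
    K=np.array(p["intrinsics"]);d=np.array(p["distortion"])
    n=cv2.undistortPoints(np.stack([u,v],1).astype(float).reshape(-1,1,2),K,d).reshape(-1,2)
    c=np.c_[n*z[:,None],z]
    return (c-np.array(p["t"]))@np.array(p["R"]), np.stack([u,v],1)
E
python3 - <<'E'
from h import *
o=arm.get_obs();print(o['position'],o['tcp_rot'],o['width'],o['t'])
ims=[]
for c in("scene","top"):
    p=arm.read_camera(c);cv2.imwrite(f"pics/{c}0.png",p["pixels"]);R=np.array(p["R"]);print(c,-R.T@p["t"],R[2])
    for l in["caddy","caddy_bar","other_caddy","hopper","mouth","cover","cover_grip","mat","cone0","card_box","reagent","slide_box","dish","forceps"]:
        print(l,[(np.round(r["location"]).tolist(),round(r["conf"],2)) for r in arm.look_for(p,l)][:6])
E
```

```text
[272.91030669 589.23817088 218.56858066] [-6.75971842e-01 -3.06760572e+00  2.84895661e-03] 93.84680749105779 0.0
scene [1142.99047886 -675.48261459 1174.42253874] [-0.42020893  0.49841953 -0.75828915]
caddy [([640.0, -120.0, 21.0], 0.93)]
caddy_bar [([639.0, -120.0, 27.0], 0.94)]
other_caddy [([657.0, 114.0, 22.0], 0.67), ([491.0, -388.0, 66.0], 0.64)]
hopper [([494.0, -388.0, 69.0], 0.76)]
mouth [([492.0, -392.0, 64.0], 0.79)]
cover [([418.0, -362.0, 130.0], 0.81)]
cover_grip [([422.0, -361.0, 131.0], 0.94), ([643.0, -120.0, 23.0], 0.72)]
mat [([399.0, 308.0, 3.0], 0.9)]
cone0 [([606.0, -105.0, 32.0], 0.72), ([678.0, -115.0, 34.0], 0.68), ([610.0, -129.0, 31.0], 0.65), ([652.0, -267.0, 30.0], 0.63), ([673.0, -85.0, 32.0], 0.57)]
card_box [([683.0, -412.0, 77.0], 0.95)]
reagent [([435.0, 132.0, 13.0], 0.62), ([467.0, -30.0, 75.0], 0.58)]
slide_box [([660.0, 376.0, 36.0], 0.74), ([434.0, 132.0, 10.0], 0.21)]
dish [([438.0, 133.0, 14.0], 0.76), ([468.0, -30.0, 75.0], 0.47)]
forceps [([436.0, -103.0, 4.0], 0.56)]
top [ 280.92538245   -2.86841851 1335.04228648] [ 0.22211006  0.00561717 -0.97500542]
caddy [([639.0, -108.0, 22.0], 0.7), ([411.0, -349.0, 135.0], 0.34)]
caddy_bar [([410.0, -250.0, 56.0], 0.48)]
other_caddy [([653.0, 128.0, 18.0], 0.65)]
hopper [([412.0, -250.0, 57.0], 0.73)]
mouth [([408.0, -252.0, 54.0], 0.62)]
cover [([652.0, 128.0, 19.0], 0.75)]
cover_grip [([412.0, -351.0, 135.0], 0.94), ([639.0, -106.0, 23.0], 0.47)]
mat [([391.0, 324.0, 6.0], 0.73), ([414.0, -351.0, 133.0], 0.63)]
cone0 [([597.0, -94.0, 30.0], 0.68), ([676.0, -123.0, 30.0], 0.65), ([640.0, -258.0, 27.0], 0.65), ([662.0, -83.0, 30.0], 0.63)]
card_box [([661.0, -392.0, 76.0], 0.94)]
reagent [([597.0, -94.0, 32.0], 0.72), ([447.0, -19.0, 95.0], 0.64)]
slide_box [([645.0, 394.0, 34.0], 0.84), ([409.0, -353.0, 136.0], 0.53)]
dish [([436.0, 129.0, 13.0], 0.75)]
forceps []
```

View pics/scene0.png

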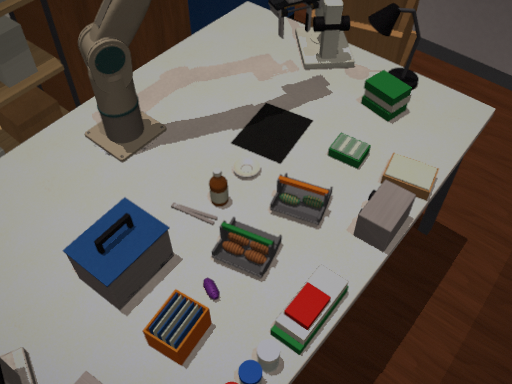

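View pics/top0.png

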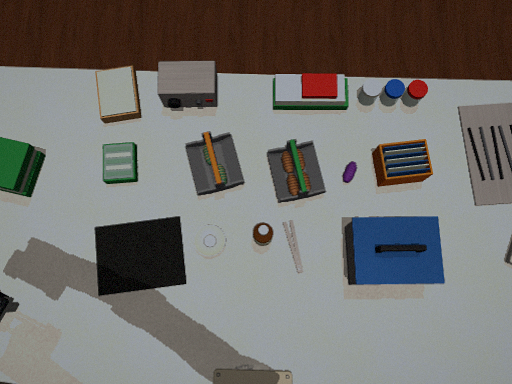

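The scene view shows the covered hopper at (120,245), the green-bar caddy at (247,246), the orange-bar one at (301,198), the mat at (273,131) and a purple cone at (212,288). In the top view they sit at (400,250), (297,170), (214,163), (140,255) and (349,171). The green bar and brown cones identify the caddy meant. Next I'll measure by colour and depth in both views.

Run:
```python
from h import *
V=[]
for c in("scene","top"):
    p=arm.read_camera(c);im=p["pixels"];hsv=cv2.cvtColor(im,cv2.COLOR_BGR2HSV);H,S,Vv=[hsv[...,i].astype(int) for i in range(3)]
    P=np.full(im.shape,np.nan);a,uv=pts(p,np.ones(H.shape,bool));P[uv[:,1],uv[:,0]]=a
    X,Y,Z=P[...,0],P[...,1],P[...,2]
    def near(x,y,r):return np.hypot(X-x,Y-y)<r
    def rep(n,m):
        m=cv2.morphologyEx(m.astype(np.uint8),cv2.MORPH_OPEN,np.ones((2,2)))>0
        q=P[m];
        if len(q)<5:print(c,n,len(q));return
        (x,y),(w,h),t=cv2.minAreaRect(q[:,:2].astype(np.float32))
        print(c,n,len(q),"c",round(x,1),round(y,1),"sz",round(w,1),round(h,1),"ang",round(t,1),"z med/lo/hi",np.round(np.percentile(q[:,2],[50,3,97]),1))
    rep("cover",near(415,-352,190)&(H>100)&(H<130)&(S>120)&(Z>122)&(Z<150))
    rep("grip",near(415,-352,90)&(Z>158))
    rep("mat",near(395,315,200)&(Vv<45)&(Z<25)&(Z>-15))
    rep("gbar",near(640,-115,110)&(H>45)&(H<80)&(S>120))
    rep("gbarZ",near(640,-115,110)&(H>45)&(H<80)&(S>120)&(Z>70))
    rep("caddy",near(640,-115,125)&(Z>18))
    rep("obar",near(650,120,110)&(H>5)&(H<22)&(S>150)&(Z>70))
    rep("ocaddy",near(650,120,115)&(Z>18))
    rep("reagent",near(455,-25,60)&(Z>20)); rep("card",near(670,-400,110)&(Z>60)); rep("purple",near(645,-262,50)&(Z>10)); rep("slide",near(650,385,100)&(Z>30))
    rep("bench",near(520,20,50)&(Z<30))
    rep("dish",near(436,130,70)&(Z>6))
```

```text
scene cover 4120 c nan nan sz 0.0 0.0 ang 0.0 z med/lo/hi [nan nan nan]
scene grip 366 c 406.9 -344.7 sz 31.3 128.0 ang 3.8 z med/lo/hi [177.9 135.9 186.4]
scene mat 2583 c 397.7 323.3 sz 183.5 239.7 ang 10.7 z med/lo/hi [nan nan nan]
scene gbar 328 c 638.2 -96.8 sz 143.7 27.0 ang 16.8 z med/lo/hi [nan nan nan]
scene gbarZ 326 c 639.0 -99.4 sz 143.7 32.1 ang 16.9 z med/lo/hi [nan nan nan]
scene caddy 2065 c nan nan sz 0.0 0.0 ang 0.0 z med/lo/hi [nan nan nan]
scene obar 299 c 652.2 138.7 sz 142.7 50.8 ang 16.6 z med/lo/hi [nan nan nan]
scene ocaddy 1222 c 651.7 134.9 sz 161.4 166.0 ang 22.9 z med/lo/hi [nan nan nan]
scene reagent 523 c 433.3 25.0 sz 41.9 156.9 ang 30.6 z med/lo/hi [nan nan nan]
scene card 2406 c 661.4 -383.6 sz 99.8 160.4 ang 10.5 z med/lo/hi [nan nan nan]
scene purple 224 c 650.6 -253.6 sz 26.1 58.6 ang 59.1 z med/lo/hi [nan nan nan]
scene slide 721 c nan nan sz 0.0 0.0 ang 0.0 z med/lo/hi [nan nan nan]
scene bench 671 c nan nan sz 0.0 0.0 ang 0.0 z med/lo/hi [nan nan nan]
scene dish 412 c 439.9 130.4 sz 85.5 86.0 ang 30.8 z med/lo/hi [13.4  0.4 20.7]
top cover 5439
[... 376 characters left out ...]

top caddy 1713 c 649.1 -108.6 sz 172.9 139.5 ang 15.6 z med/lo/hi [nan nan nan]
top obar 259 c 652.2 123.2 sz 144.3 13.5 ang 17.0 z med/lo/hi [nan nan nan]
top ocaddy 1390 c 669.0 127.2 sz 182.0 136.5 ang 18.0 z med/lo/hi [nan nan nan]
top reagent 374 c 453.9 -22.4 sz 46.6 61.4 ang 23.4 z med/lo/hi [nan nan nan]
top card 1752 c 680.4 -417.0 sz 109.7 171.8 ang 12.4 z med/lo/hi [nan nan nan]
top purple 200 c 647.5 -265.5 sz 32.6 69.9 ang 68.0 z med/lo/hi [nan nan nan]
top slide 1177 c 650.1 393.6 sz 108.6 83.9 ang 6.5 z med/lo/hi [nan nan nan]
top bench 922 c 511.3 13.7 sz 97.4 98.3 ang 34.9 z med/lo/hi [nan nan nan]
top dish 657 c 436.1 126.9 sz 83.5 84.8 ang 1.7 z med/lo/hi [12.5 -1.  19.6]
```

```bash
cat >> h.py <<'E'
def plane(p,mask,h):
    v,u=np.nonzero(mask);K=np.array(p["intrinsics"]);d=np.array(p["distortion"]);R=np.array(p["R"])
    n=cv2.undistortPoints(np.stack([u,v],1).astype(float).reshape(-1,1,2),K,d).reshape(-1,2)
    r=np.c_[n,np.ones(len(n))]@R; c=-R.T@np.array(p["t"])
    return (c+r*((h-c[2])/r[:,2])[:,None])[:,:2]
def cloud(p):
    P=np.full(p["pixels"].shape,-999.);a,uv=pts(p,np.ones(P.shape[:2],bool));P[uv[:,1],uv[:,0]]=a;return P
def big(m):
    n,l,s,_=cv2.connectedComponentsWithStats(m.astype(np.uint8));return l==1+np.argmax(s[1:,4])
def rect(n,p,m,h):
    P=cloud(p);z=P[m][:,2];z=z[z>-900];q=plane(p,m,h)
    (x,y),(w,hh),t=cv2.minAreaRect(q.astype(np.float32))
    print(n,m.sum(),"c",round(x,1),round(y,1),"sz",round(w,1),round(hh,1),"ang",round(t,1),"mean",np.round(q.mean(0),1),"z",np.round(np.percentile(z,[10,50,90]),1))
def segs(p):
    hsv=cv2.cvtColor(p["pixels"],cv2.COLOR_BGR2HSV);H,S,V=[hsv[...,i].astype(int) for i in range(3)];P=cloud(p)
    near=lambda x,y,r:np.hypot(P[...,0]-x,P[...,1]-y)<r
    return H,S,V,P,near
E
python3 - <<'E'
from h import *
for c in("scene","top"):
    p=arm.read_camera(c);H,S,V,P,near=segs(p);Z=P[...,2];print(c)
    b=near(415,-352,190)&(H>100)&(H<130)&(S>120)&(Z>120)
    rect("cover",p,big(b),135)
    rect("grip",p,big(near(415,-352,90)&(Z>168)),187)
    rect("mat",p,big(near(395,315,200)&(V<40)&(Z<25)),4)
    rect("gbar",p,big(near(640,-115,110)&(H>45)&(H<80)&(S>120)),94)
    rect("obar",p,big(near(650,120,110)&(H>5)&(H<22)&(S>150)&(Z>70)),94)
    rect("caddylip",p,big(near(638,-110,120)&(Z>22)&(Z<70)),35)
    rect("reagent",p,big(near(455,-25,60)&(Z>120)),135)
    rect("card",p,big(near(665,-400,110)&(Z>85)),95)
    rect("bench",p,near(520,20,40),0)
    for n in("mat","cover","caddy"):
        for r in arm.cut_out(p,n)[:2]: print(n,round(r["conf"],2),end=" ");rect(n,p,r["region"],{"mat":4,"cover":135,"caddy":30}[n])
E
```

```text
scene
cover 4186 c 412.6 -353.0 sz 168.7 216.8 ang 2.5 mean [ 418. -358.] z [134.1 136.9 139.7]
grip 341 c 420.3 -356.1 sz 26.3 115.5 ang 4.1 mean [ 419.8 -356.5] z [171.8 182.3 185.8]
mat 2569 c 389.1 323.6 sz 186.7 237.7 ang 9.1 mean [391.9 319.4] z [2.5 5.9 9.7]
gbar 330 c 638.6 -107.1 sz 147.0 22.1 ang 14.9 mean [ 638.8 -107.6] z [86.8 94.3 97.4]
obar 302 c 654.7 122.9 sz 147.4 23.8 ang 17.2 mean [654. 123.] z [85.3 93.6 97.6]
caddylip 1480 c 634.0 -106.4 sz 164.5 144.6 ang 14.1 mean [ 641.1 -112.1] z [24.2 31.8 44.3]
reagent 74 c 459.6 -21.9 sz 22.6 38.1 ang 42.1 mean [458.3 -19.3] z [125.1 134.9 138.5]
card 1179 c 668.6 -400.8 sz 101.1 129.8 ang 8.3 mean [ 664.4 -401.3] z [86.  91.8 97.6]
bench 436 c 518.2 20.3 sz 79.5 80.5 ang 7.2 mean [519.4  20.8] z [-1.9  1.2  4.7]
mat 0.91 mat 2667 c 392.6 322.8 sz 194.1 242.2 ang 8.3 mean [393.5 316.9] z [2.4 5.9 9.6]
cover 0.66 cover 4757 c 410.6 -351.3 sz 173.9 224.2 ang 3.2 mean [ 413.6 -355.3] z [133.9 137.1 141.5]
cover 0.5 cover 172 c 653.2 -154.8 sz 58.8 24.0 ang 12.8 mean [ 653.2 -154.3] z [22.9 31.9 37.5]
caddy 0.63 caddy 1701 c 
[... 548 characters left out ...]
7.7 136.4 ang 14.0 mean [634.3 -99.1] z [23.3 30.2 42.9]
reagent 84 c 454.3 -17.6 sz 22.9 22.8 ang 1.6 mean [454.5 -17.8] z [130.6 134.6 137.2]
card 83 c 689.2 -398.2 sz 6.4 115.1 ang 8.6 mean [ 689.7 -398.1] z [86.6 92.8 95.6]
bench 615 c 521.4 20.2 sz 77.6 79.3 ang 1.6 mean [520.   20.1] z [-4.  -0.6  3.4]
mat 0.59 mat 6117 c 394.0 321.9 sz 192.6 246.7 ang 8.4 mean [392.3 321.4] z [0.2 3.9 7.3]
cover 0.57 cover 5675 c 413.9 -352.8 sz 168.8 216.5 ang 2.2 mean [ 412.6 -352.6] z [131.6 134.6 138.3]
cover 0.48 cover 60 c 587.9 -126.4 sz 41.6 11.4 ang 13.9 mean [ 589.6 -126.3] z [25.  32.3 36.5]
caddy 0.96 caddy 2222 c 643.3 -104.2 sz 176.8 139.6 ang 14.5 mean [ 640.5 -107.3] z [ 6.2 21.2 90.7]
```

Both views agree: cover centre is about (413.5, -352.5), yaw 2.3°, bar top at about 181. Mat centre is about (392, 322), yaw about 9°. The green bar is at (638, -106) with top at about 93 and runs at 14.4°. First move is to turn the tool and raise it.

```bash
python3 -m inch '{"travel":[[0,0,-0.15],[0,0,-0.15],[0,0,-0.15],[0,0,-0.15],[0,0,-0.15],[0,0,-0.15],[0,0,-0.15],[0,0,-0.15],[0,0,-0.15],[0,0,-0.15],[0,0,-0.15],[0,0,-0.15],[0,0,-0.15],[0,0,-0.15]],"dr":[[0,0,0.98],[0,0,0.98],[0,0,0.98],[0,0,0.98],[0,0,0.98],[0,0,0.98],[0,0,0.98],[0,0,0.98],[0,0,0.98],[0,0,0.98],[0,0,0.98],[0,0,0.98],[0,0,0.98],[0,0,0.98]],"claw":[1,1,1,1,1,1,1,1,1,1,1,1,1,1]}'
cat >> h.py <<'E'
from scipy.spatial.transform import Rotation as Ro
def go(x=None,y=None,z=None,yaw=None):
    "tool-frame units to reach target; yaw = world direction of tool y, deg"
    o=arm.get_obs();R=Ro.from_rotvec(o["tcp_rot"]).as_matrix();p=np.array(o["position"])
    t=np.array([p[i] if v is None else v for i,v in enumerate((x,y,z))])
    print("t",round(o["t"],2),"pos",np.round(p,1),"tooly",np.round(np.degrees(np.arctan2(R[1,1],R[0,1])),2),"tilt z",np.round(R[:,2],3),"q",np.round(o["joint_positions"],2),"F",np.round(o["ft_force"],1),"w",round(o["width"],1),"gf",round(o["grasp_force"],1))
    print("travel units",np.round(R.T@(t-p)/40,2))
    if yaw is not None:
        a=np.radians(yaw);T=np.c_[[-np.sin(a)*-1,-np.cos(a),0],[np.cos(a),np.sin(a),0],[0,0,-1]];T[:,0]=np.cross(T[:,1],T[:,2])
        print("turn units",np.round(Ro.from_matrix(R.T@T).as_rotvec()/.08,2))
E
python3 -c "
from h import *
go(413.5,-352.5,300,2.3)"
```

```text
t: 3.17
position: [273.1, 589.8, 303.8]
tcp_rot: [-2.181, -2.261, 0.0]
ft_force: [0.4, 0.2, 0.9]
width: 94.1
grasp_force: 0.0
t 3.17 pos [273.1 589.8 303.8] tooly 2.04 tilt z [-0.  0. -1.] q [-1.38  0.58  0.35  1.41 -0.2   1.19 -0.97] F [0.4 0.2 0.9] w 94.1 gf 0.0
travel units [-23.67   2.67   0.09]
turn units [-0.   -0.   -0.06]
```

```bash
python3 -m inch '{"travel":[[-0.93,0.41,0],[-0.93,0.41,0],[-0.93,0.41,0],[-0.93,0.41,0],[-0.93,0.41,0],[-0.93,0.41,0],[-0.93,0.41,0],[-0.93,0.41,0],[-0.93,0.41,0],[-0.93,0.41,0],[-0.93,0.41,0],[-0.93,0.41,0],[-0.93,0.41,0],[-0.93,0.41,0],[-0.93,0.41,0]],"dr":[[0,0,0],[0,0,0],[0,0,0],[0,0,0],[0,0,0],[0,0,0],[0,0,0],[0,0,0],[0,0,0],[0,0,0],[0,0,0],[0,0,0],[0,0,0],[0,0,0],[0,0,0]],"claw":[1,1,1,1,1,1,1,1,1,1,1,1,1,1,1]}'
python3 -m inch '{"travel":[[-0.97,-0.35,0],[-0.97,-0.35,0],[-0.97,-0.35,0],[-0.97,-0.35,0],[-0.97,-0.35,0],[-0.97,-0.35,0],[-0.97,-0.35,0],[-0.97,-0.35,0],[-0.97,-0.35,0],[-0.97,-0.35,0],[0,0,0]],"dr":[[0,0,0],[0,0,0],[0,0,0],[0,0,0],[0,0,0],[0,0,0],[0,0,0],[0,0,0],[0,0,0],[0,0,0],[0,0,0]],"claw":[1,1,1,1,1,1,1,1,1,1,1]}'
python3 -c "
from h import *
go(413.5,-352.5,169,2.3)"
```

```text
t: 4.42
position: [541.5, 40.2, 303.7]
tcp_rot: [2.177, 2.265, 0.001]
ft_force: [1.5, 1.1, 0.7]
width: 94.2
grasp_force: 0.0
t: 5.33
position: [411.1, -360.6, 304.3]
tcp_rot: [2.189, 2.248, -0.01]
ft_force: [-0.2, -1.5, 0.9]
width: 93.9
grasp_force: 0.0
t 5.33 pos [ 411.1 -360.6  304.3] tooly 1.54 tilt z [-0.001 -0.007 -1.   ] q [ 0.29  0.43  0.55  1.71 -0.24  1.07  0.95] F [-0.2 -1.5  0.9] w 93.9 gf 0.0
travel units [0.23 0.07 3.38]
turn units [-0.02  0.09 -0.17]
```

```bash
python3 -m inch '{"travel":[[0.1,0.03,0.6],[0.1,0.03,0.6],[0,0,0.6],[0,0,0.6],[0,0,0.4],[0,0,0.3],[0,0,0.2],[0,0,0],[0,0,0]],"dr":[[0,0,0],[0,0,0],[0,0,0],[0,0,0],[0,0,0],[0,0,0],[0,0,0],[0,0,0],[0,0,0]],"claw":[1,1,1,1,1,1,1,1,1]}'
python3 -c "
from h import *
go(413.5,-352.5,169,2.3)"
```

```text
t: 6.08
position: [418.5, -343.2, 171.6]
tcp_rot: [-2.177, -2.265, 0.0]
ft_force: [0.4, 1.3, -0.1]
width: 94.1
grasp_force: 0.0
t 6.08 pos [ 418.5 -343.2  171.6] tooly 2.26 tilt z [-0.  0. -1.] q [ 0.33  0.58  0.46  1.88 -0.36  0.76  1.03] F [ 0.4  1.3 -0.1] w 94.1 gf 0.0
travel units [-0.23 -0.13  0.07]
turn units [-0.   -0.   -0.01]
```

```bash
python3 -m inch '{"travel":[[-0.22,-0.13,0.07],[0,0,0],[0,0,0],[0,0,0],[0,0,0],[0,0,0],[0,0,0],[0,0,0],[0,0,0],[0,0,0],[0,0,0]],"dr":[[0,0,0],[0,0,0],[0,0,0],[0,0,0],[0,0,0],[0,0,0],[0,0,0],[0,0,0],[0,0,0],[0,0,0],[0,0,0]],"claw":[1,1,1,-1,-1,-1,-1,-1,-1,-1,-1]}'
python3 -c "
from h import *
go(413.5,-352.5,169,2.3)"
```

```text
t: 7.0
position: [413.6, -352.1, 168.6]
tcp_rot: [-2.177, -2.265, 0.0]
ft_force: [-0.2, -0.1, 0.4]
width: 44.1
grasp_force: 0.0
t 7.0 pos [ 413.6 -352.1  168.6] tooly 2.27 tilt z [-0.  0. -1.] q [ 0.35  0.58  0.46  1.88 -0.36  0.76  1.05] F [-0.2 -0.1  0.4] w 44.1 gf 0.0
travel units [-0.01 -0.   -0.01]
turn units [-0.   -0.   -0.01]
```

```bash
python3 -m inch '{"travel":[[0,0,0],[0,0,0],[0,0,0],[0,0,0],[0,0,0],[0,0,0],[0,0,0],[0,0,0],[0,0,-0.2],[0,0,-0.4],[0,0,-0.6],[0,0,-0.6],[0,0,-0.6],[0,0,-0.5],[0,0,-0.3],[0,0,0],[0,0,0]],"dr":[[0,0,0],[0,0,0],[0,0,0],[0,0,0],[0,0,0],[0,0,0],[0,0,0],[0,0,0],[0,0,0],[0,0,0],[0,0,0],[0,0,0],[0,0,0],[0,0,0],[0,0,0],[0,0,0],[0,0,0]],"claw":[-1,-1,-1,-1,-1,-1,-1,-1,-1,-1,-1,-1,-1,-1,-1,-1,-1]}'
python3 -c "
from h import *
go(392.5,322,289,9.1)"
```

```text
t: 8.42
position: [413.4, -352.0, 296.8]
tcp_rot: [2.177, 2.265, 0.0]
ft_force: [0.0, 0.6, -3.5]
width: 13.5
grasp_force: 30.0
t 8.42 pos [ 413.4 -352.   296.8] tooly 2.25 tilt z [ 0.  0. -1.] q [ 0.29  0.43  0.54  1.72 -0.25  1.05  0.95] F [ 0.   0.6 -3.5] w 13.5 gf 30.0
travel units [16.86  0.14  0.2 ]
turn units [ 0.   -0.   -1.49]
```

```bash
python3 -m inch '{"travel":[[0.4,0.2,0],[0.7,0.3,0],[0.9,0.3,0],[0.9,0.3,0],[0.9,0.3,0],[0.9,0.3,0],[0.9,0.3,0],[0.9,0.3,0],[0.9,0.2,0],[0.9,0,0],[0.9,0,0],[0.9,-0.2,0],[0.9,-0.3,0],[0.9,-0.3,0],[0.9,-0.3,0],[0.9,-0.3,0],[0.9,-0.3,0],[0.8,-0.3,0],[0.8,-0.2,0],[0.5,0,0]],"dr":[[0,0,0],[0,0,0],[0,0,0],[0,0,0],[0,0,0],[0,0,0],[0,0,0],[0,0,0],[0,0,0],[0,0,0],[0,0,0],[0,0,0],[0,0,0],[0,0,0],[0,0,0],[0,0,0],[0,0,0],[0,0,0],[0,0,0],[0,0,0]],"claw":[-1,-1,-1,-1,-1,-1,-1,-1,-1,-1,-1,-1,-1,-1,-1,-1,-1,-1,-1,-1]}'
python3 -m inch '{"travel":[[0.3,0,0],[0,0,0],[0,0,0],[0,0,0]],"dr":[[0,0,-0.5],[0,0,-0.5],[0,0,-0.5],[0,0,0]],"claw":[-1,-1,-1,-1]}'
python3 - <<'E'
from h import *
for c in("top","scene"):
    p=arm.read_camera(c);H,S,V,P,near=segs(p);Z=P[...,2];print(c);cv2.imwrite(f"pics/{c}1.png",p["pixels"])
    try:
        rect("cover",p,big(near(395,310,220)&(H>100)&(H<130)&(S>100)&(Z>200)),263)
    except Exception as e:print(e)
    m=near(413,-352,190)&(Z>112)&(Z<150);rect("rim",p,big(m),130)
go(392.5,322,57,9.1)
E
```

```text
t: 10.08
position: [395.3, 319.2, 295.0]
tcp_rot: [-2.17, -2.268, 0.005]
ft_force: [0.6, -0.8, -4.2]
width: 13.6
grasp_force: 30.0
t: 10.42
position: [398.7, 326.4, 295.5]
tcp_rot: [2.035, 2.392, -0.005]
ft_force: [0.5, -0.1, -3.6]
width: 13.7
grasp_force: 30.0
top
cover 3772 c 402.5 305.9 sz 166.7 179.3 ang 9.2 mean [402.4 276. ] z [259.2 261.8 264.4]
rim 905 c 415.0 -352.4 sz 160.0 213.2 ang 3.2 mean [ 418.6 -359.9] z [116.9 127.9 131.9]
scene
cover 2029 c 397.0 325.4 sz 167.5 219.6 ang 9.2 mean [405.9 313.1] z [262.2 265.  267.9]
rim 1385 c 417.7 -354.3 sz 174.6 216.4 ang 3.4 mean [ 417.8 -354.7] z [114.9 126.9 133.4]
t 10.52 pos [398.9 326.5 295.9] tooly 9.03 tilt z [-0.001 -0.002 -1.   ] q [-1.    0.37  0.36  1.79 -0.15  1.01 -0.42] F [ 0.2  0.1 -3.5] w 13.6 gf 30.0
travel units [-0.08 -0.17  5.97]
turn units [-0.02  0.02 -0.02]
```

View pics/top1.png

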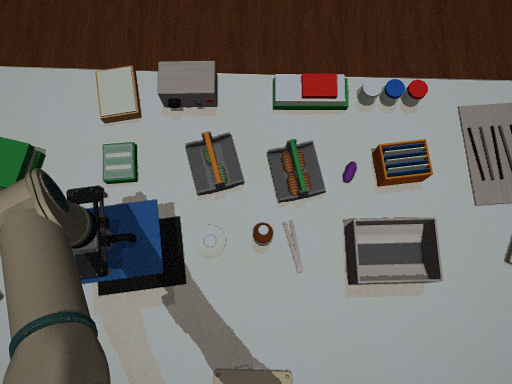

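The cover is held level at (140,240). The hopper is now open at (393,250), centre about (415, -352.5). Lowering onto the mat.

```bash
python3 -m inch '{"travel":[[-0.08,-0.17,0.5],[0,0,0.7],[0,0,0.8],[0,0,0.8],[0,0,0.8],[0,0,0.8],[0,0,0.7],[0,0,0.5],[0,0,0.3],[0,0,0.1],[0,0,0],[0,0,0],[0,0,0]],"dr":[[0,0,0],[0,0,0],[0,0,0],[0,0,0],[0,0,0],[0,0,0],[0,0,0],[0,0,0],[0,0,0],[0,0,0],[0,0,0],[0,0,0],[0,0,0]],"claw":[-1,-1,-1,-1,-1,-1,-1,-1,-1,-1,-1,-1,-1]}'
python3 - <<'E'
from h import *
for c in("top","scene"):
    p=arm.read_camera(c);H,S,V,P,near=segs(p);Z=P[...,2];print(c)
    rect("cover",p,big(near(395,310,220)&(H>100)&(H<130)&(S>100)&(Z<60)),17)
    rect("mat",p,near(395,315,200)&(V<45)&(Z<12)&(Z>-20),4)
go(392.5,322,44,9.1)
E
```

```text
t: 11.6
position: [393.5, 323.9, 57.7]
tcp_rot: [2.038, 2.39, 0.003]
ft_force: [-0.1, -0.4, -2.8]
width: 13.9
grasp_force: 30.0
top
cover 2859 c 393.0 323.6 sz 174.6 221.5 ang 9.4 mean [391.  287.2] z [19.5 23.7 27.3]
mat 751 c 393.1 321.1 sz 187.8 237.0 ang 9.0 mean [364.9 270.5] z [0.4 4.  7.3]
scene
cover 1868 c 388.4 329.1 sz 171.2 224.4 ang 9.3 mean [398.2 314.5] z [22.  26.1 29.8]
mat 487 c 389.6 322.7 sz 186.6 235.6 ang 9.3 mean [432.9 270.1] z [2.1 6.  9.5]
t 11.7 pos [393.3 324.   57.7] tooly 9.13 tilt z [ 0.002  0.001 -1.   ] q [-0.88  0.7   0.2   2.04 -0.32  0.43 -0.27] F [ 0.1  0.4 -3.8] w 13.5 gf 30.0
travel units [-0.05 -0.03  0.34]
turn units [ 0.02 -0.01  0.01]
```

```bash
python3 -m inch '{"travel":[[-0.05,-0.03,0.2],[0,0,0.14],[0,0,0],[0,0,0],[0,0,0.03],[0,0,0]],"dr":[[0,0,0],[0,0,0],[0,0,0],[0,0,0],[0,0,0],[0,0,0]],"claw":[-1,-1,-1,-1,-1,-1]}'
python3 -c "
from h import *
go(392.5,322,43,9.1)"
```

```text
t: 12.2
position: [391.6, 321.2, 42.4]
tcp_rot: [-2.037, -2.391, 0.0]
ft_force: [-0.3, -2.0, 4.5]
width: 13.9
grasp_force: 30.0
t 12.2 pos [391.6 321.2  42.4] tooly 9.12 tilt z [-0.  0. -1.] q [-0.87  0.72  0.19  2.06 -0.33  0.39 -0.26] F [-0.3 -2.   4.5] w 13.9 gf 30.0
travel units [ 0.02  0.03 -0.02]
turn units [-0.01 -0.    0.  ]
```

```bash
python3 -m inch '{"travel":[[0,0,0],[0,0,0],[0,0,0],[0,0,0],[0,0,0],[0,0,0],[0,0,-0.2],[0,0,-0.4],[0,0,-0.8],[0,0,-0.8],[0,0,-0.8],[0,0,-0.8],[0,0,-0.8],[0,0,-0.6]],"dr":[[0,0,0],[0,0,0],[0,0,0],[0,0,0],[0,0,0],[0,0,0],[0,0,0],[0,0,0],[0,0,0],[0,0,0.5],[0,0,1],[0,0,1],[0,0,1],[0,0,1]],"claw":[1,1,1,1,1,1,1,1,1,1,1,1,1,1]}'
python3 -m inch '{"travel":[[0,0,0],[0,0,0],[0,0,0],[0,0,0],[0,0,0],[0,0,0],[0,0,0],[0,0,0],[0,0,0],[0,0,0],[0,0,0],[0,0,0],[0,0,0],[0,0,0],[0,0,0],[0,0,0]],"dr":[[0,0,1],[0,0,1],[0,0,1],[0,0,1],[0,0,1],[0,0,1],[0,0,1],[0,0,1],[0,0,1],[0,0,1],[0,0,1],[0,0,1],[0,0,1],[0,0,1],[0,0,0],[0,0,0]],"claw":[1,1,1,1,1,1,1,1,1,1,1,1,1,1,1,1]}'
python3 - <<'E'
from h import *
go(638,-106,246,-75.6)
for c in("top","scene"):
    p=arm.read_camera(c);H,S,V,P,near=segs(p);Z=P[...,2];print(c)
    rect("cover",p,big(near(395,310,220)&(H>100)&(H<130)&(S>100)&(Z<60)),9)
    rect("gbar",p,big(near(640,-115,110)&(H>45)&(H<80)&(S>120)),94)
E
```

```text
t: 13.37
position: [392.1, 321.5, 253.1]
tcp_rot: [-2.436, -1.982, -0.004]
ft_force: [0.1, 0.1, 0.3]
width: 93.7
grasp_force: 0.0
t: 14.7
position: [391.5, 321.4, 250.1]
tcp_rot: [-3.116, -0.396, 0.0]
ft_force: [-0.8, -0.2, 0.2]
width: 94.1
grasp_force: 0.0
t 14.7 pos [391.5 321.4 250.1] tooly -75.53 tilt z [-0.  0. -1.] q [-1.28  0.49  0.8   1.89 -0.43  0.95 -1.6 ] F [-0.8 -0.2  0.2] w 94.1 gf 0.0
travel units [ 3.3  11.88  0.1 ]
turn units [-0.    0.    0.01]
top
cover 3761 c 392.4 319.2 sz 174.5 220.5 ang 8.9 mean [378.3 303.8] z [ 5.1  8.8 12.5]
gbar 284 c 637.3 -105.7 sz 147.4 16.6 ang 14.9 mean [ 637.6 -105.1] z [85.1 92.7 96.4]
scene
cover 2149 c 388.2 322.1 sz 173.9 226.4 ang 9.1 mean [392.1 316.8] z [ 6.8 10.9 14.9]
gbar 328 c 638.6 -107.1 sz 147.0 22.1 ang 14.9 mean [ 639.  -107.5] z [86.9 94.1 97.2]
```

```bash
python3 -m inch '{"travel":[[0.1,0.4,0],[0.2,0.7,0],[0.24,0.9,0],[0.24,0.9,0],[0.24,0.9,0],[0.24,0.9,0],[0.24,0.9,0],[0.24,0.9,0],[0.24,0.9,0],[0.24,0.9,0],[0.24,0.9,0],[0.24,0.9,0],[0.24,0.7,0],[0.2,0.6,0],[0.16,0.48,0],[0,0,0],[0,0,0]],"dr":[[0,0,0],[0,0,0],[0,0,0],[0,0,0],[0,0,0],[0,0,0],[0,0,0],[0,0,0],[0,0,0],[0,0,0],[0,0,0],[0,0,0],[0,0,0],[0,0,0],[0,0,0],[0,0,0],[0,0,0]],"claw":[1,1,1,1,1,1,1,1,1,1,1,1,1,1,1,1,1]}'
python3 - <<'E'
from h import *
go(638,-106,80,-75.4)
p=arm.read_camera("scene");cv2.imwrite("pics/s2.png",cv2.resize(p["pixels"][150:310,170:350],None,fx=3,fy=3))
E
```

```text
t: 16.22
position: [637.0, -107.7, 249.6]
tcp_rot: [-3.117, -0.39, 0.001]
ft_force: [-0.5, -0.2, 0.4]
width: 94.1
grasp_force: 0.0
t 16.22 pos [ 637.  -107.7  249.6] tooly -75.74 tilt z [-0.001 -0.    -1.   ] q [-0.27  0.69  0.7   1.5  -0.47  1.13 -0.79] F [-0.5 -0.2  0.4] w 94.1 gf 0.0
travel units [ 0.04 -0.03  4.24]
turn units [-0.    0.01 -0.07]
```

View pics/s2.png

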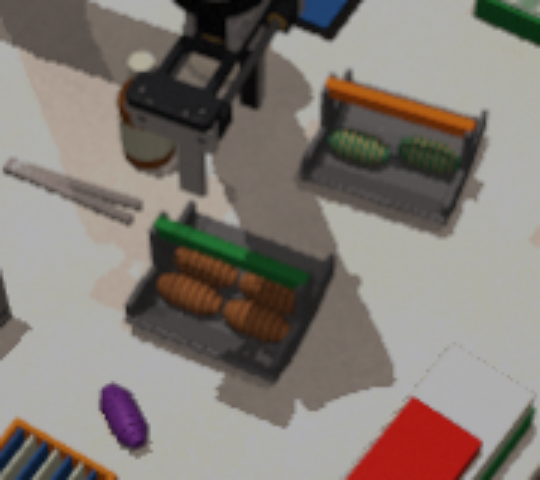

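Two caddies are in view: the orange bar at crop (400,105) with green pods, and the green bar at crop (230,250) with four brown cones. The green one is meant, and the gripper is above it. Descending.

```bash
python3 -m inch '{"travel":[[0.04,-0.03,0.6],[0,0,0.7],[0,0,0.7],[0,0,0.7],[0,0,0.6],[0,0,0.4],[0,0,0.3],[0,0,0.2],[0,0,0],[0,0,0],[0,0,0]],"dr":[[0,0,-0.07],[0,0,0],[0,0,0],[0,0,0],[0,0,0],[0,0,0],[0,0,0],[0,0,0],[0,0,0],[0,0,0],[0,0,0]],"claw":[0.2,0.2,0.2,0.2,0.2,0.2,0.2,0.2,0.2,0.2,0.2]}'
python3 -c "
from h import *
go(638,-106,80,-75.4)"
```

```text
t: 17.18
position: [639.3, -104.9, 83.1]
tcp_rot: [3.115, 0.401, 0.003]
ft_force: [0.3, 0.7, -0.3]
width: 56.0
grasp_force: 0.0
t 17.18 pos [ 639.3 -104.9   83.1] tooly -75.32 tilt z [ 0.002 -0.    -1.   ] q [-0.21  0.86  0.58  1.65 -0.61  0.82 -0.67] F [ 0.3  0.7 -0.3] w 56.0 gf 0.0
travel units [-0.04  0.02  0.08]
turn units [ 0.01 -0.02  0.02]
```

```bash
python3 -m inch '{"travel":[[-0.03,0.02,0.08],[0,0,0],[0,0,0],[0,0,0],[0,0,0],[0,0,0],[0,0,0],[0,0,0],[0,0,0],[0,0,0],[0,0,0],[0,0,0]],"dr":[[0,0,0],[0,0,0],[0,0,0],[0,0,0],[0,0,0],[0,0,0],[0,0,0],[0,0,0],[0,0,0],[0,0,0],[0,0,0],[0,0,0]],"claw":[0.2,-1,-1,-1,-1,-1,-1,-1,-1,-1,-1,-1]}'
python3 -c "
from h import *
go(638,-106,80,-75.4)"
```

```text
t: 18.18
position: [637.6, -105.9, 78.7]
tcp_rot: [-3.116, -0.401, -0.0]
ft_force: [0.9, 0.1, 0.0]
width: 14.2
grasp_force: 30.0
t 18.18 pos [ 637.6 -105.9   78.7] tooly -75.35 tilt z [ 0.  0. -1.] q [-0.2   0.87  0.58  1.65 -0.61  0.81 -0.67] F [0.9 0.1 0. ] w 14.2 gf 30.0
travel units [ 0.01  0.   -0.03]
turn units [ 0.   -0.    0.01]
```

```bash
python3 -m inch '{"travel":[[0,0,-0.1],[0,0,-0.3],[0,0,-0.5],[0,0,-0.7],[0,0,-0.7],[0,0,-0.7],[0,0,-0.7],[0,0,-0.7],[0,0,-0.7],[0,0,-0.6],[0,0,-0.3],[0,0,-0.1],[0,0,0],[0,0,0]],"dr":[[0,0,0],[0,0,0],[0,0,0],[0,0,0],[0,0,0],[0,0,0],[0,0,0],[0,0,0],[0,0,0],[0,0,0],[0,0,0],[0,0,0],[0,0,0],[0,0,0]],"claw":[-1,-1,-1,-1,-1,-1,-1,-1,-1,-1,-1,-1,-1,-1]}'
python3 -m inch '{"travel":[[0,0,0],[0,0,0],[0,0,0],[0,0,0],[0,0,0],[0,0,0],[0,0,0],[0,0,0],[0,0,0],[0,0,0],[0,0,0],[0,0,0],[0,0,0],[0,0,0],[0,0,0],[0,0,0],[0,0,0],[0,0,0],[0,0,0],[0,0,0]],"dr":[[0,0,-0.3],[0,0,-0.6],[0,0,-0.9],[0,0,-1],[0,0,-1],[0,0,-1],[0,0,-1],[0,0,-1],[0,0,-1],[0,0,-1],[0,0,-1],[0,0,-1],[0,0,-1],[0,0,-1],[0,0,-1],[0,0,-1],[0,0,-1],[0,0,-0.7],[0,0,-0.4],[0,0,0]],"claw":[-1,-1,-1,-1,-1,-1,-1,-1,-1,-1,-1,-1,-1,-1,-1,-1,-1,-1,-1,-1]}'
python3 -c "
from h import *
go(412,-352.5,300,2.5)"
```

```text
t: 19.35
position: [636.8, -105.5, 321.9]
tcp_rot: [-3.115, -0.4, 0.002]
ft_force: [-0.2, 0.2, -3.2]
width: 13.8
grasp_force: 30.0
t: 21.02
position: [636.8, -105.9, 321.2]
tcp_rot: [-2.177, -2.262, 0.002]
ft_force: [0.1, -0.4, -3.7]
width: 13.6
grasp_force: 30.0
t 21.02 pos [ 636.8 -105.9  321.2] tooly 2.2 tilt z [-0.003  0.    -1.   ] q [-0.09  0.56  0.38  1.39 -0.21  1.23  0.34] F [ 0.1 -0.4 -3.7] w 13.6 gf 30.0
travel units [-5.95 -5.85  0.54]
turn units [-0.03 -0.01 -0.07]
```

```bash
python3 -m inch '{"travel":[[-0.15,-0.15,0],[-0.35,-0.35,0],[-0.55,-0.55,0],[-0.65,-0.65,0],[-0.65,-0.65,0],[-0.65,-0.65,0],[-0.65,-0.65,0],[-0.65,-0.65,0],[-0.65,-0.65,0],[-0.5,-0.5,0],[-0.3,-0.3,0],[-0.2,-0.1,0],[0,0,0],[0,0,0],[0,0,0]],"dr":[[0,0,0],[0,0,0],[0,0,0],[0,0,0],[0,0,0],[0,0,0],[0,0,0],[0,0,0],[0,0,0],[0,0,0],[0,0,0],[0,0,0],[0,0,0],[0,0,0],[0,0,0]],"claw":[-1,-1,-1,-1,-1,-1,-1,-1,-1,-1,-1,-1,-1,-1,-1]}'
python3 -m inch '{"travel":[[0,0,0],[0,0,0],[0,0,0],[0,0,0],[0,0,0],[0,0,0]],"dr":[[-0.5,0,0],[-1,0,0],[-1,0,0],[-1,0,0],[-0.5,0,0],[0,0,0]],"claw":[-1,-1,-1,-1,-1,-1]}'
python3 -c "
from h import *
go(412,-352.5,300)"
```

```text
t: 22.27
position: [413.9, -350.8, 322.3]
tcp_rot: [-2.177, -2.264, -0.002]
ft_force: [0.1, 0.5, -3.4]
width: 13.9
grasp_force: 30.0
t: 22.77
position: [411.0, -351.3, 322.2]
tcp_rot: [2.015, 2.088, 0.339]
ft_force: [0.6, -0.1, -3.1]
width: 13.7
grasp_force: 30.0
t 22.77 pos [ 411.  -351.3  322.2] tooly 2.03 tilt z [ 0.314  0.013 -0.949] q [ 0.55  0.27  0.35  1.9  -0.47  0.84  1.2 ] F [ 0.6 -0.1 -3.1] w 13.7 gf 30.0
travel units [-0.03 -0.15  0.54]
```

```bash
python3 -m inch '{"travel":[[0,-0.14,0.43],[0,-0.14,0.43],[0,-0.14,0.43],[0,0,0],[0,0,0],[0,0,0],[0,0,0],[0,0,0],[0,0,0]],"dr":[[0,0,0],[0,0,0],[0,0,0],[-0.8,0,0],[-0.8,0,0],[-0.8,0,0],[-0.8,0,0],[0,0,0],[0,0,0]],"claw":[-1,-1,-1,-1,-1,-1,-1,-1,-1]}'
python3 - <<'E'
from h import *
go(412,-352.5,265)
p=arm.read_camera("scene");cv2.imwrite("pics/s3.png",cv2.resize(p["pixels"][100:340,20:260],None,fx=2.4,fy=2.4))
E
```

```text
t: 23.52
position: [413.0, -352.2, 267.9]
tcp_rot: [1.865, 1.934, 0.573]
ft_force: [-0.1, 0.1, -3.3]
width: 13.7
grasp_force: 30.0
t 23.52 pos [ 413.  -352.2  267.9] tooly 2.03 tilt z [ 0.543  0.022 -0.84 ] q [ 0.89  0.32  0.09  2.13 -1.01  0.61  1.84] F [-0.1  0.1 -3.3] w 13.7 gf 30.0
travel units [-0.01 -0.06  0.05]
```

View pics/s3.png

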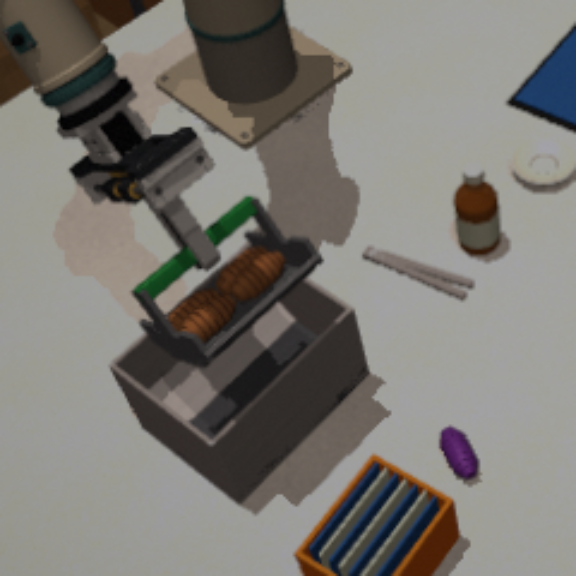

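The spill side of the caddy is over the mouth, with the cones still in, but joint 5 is close to its limit. I'll fit the kinematics from the logged poses to pick a feasible tip direction.

```bash
cat > fk.py <<'E'
import numpy as np, itertools
from scipy.optimize import least_squares
from scipy.spatial.transform import Rotation as Ro
D=[([-1.203,.628,.038,1.517,-.027,.996,-.02],[273.2,589.8,219.5],[-.676,-3.0676,.0028]),
([-1.38,.58,.35,1.41,-.2,1.19,-.97],[273.1,589.8,303.8],[-2.181,-2.261,0]),
([.33,.58,.46,1.88,-.36,.76,1.03],[418.5,-343.2,171.6],[-2.177,-2.265,0]),
([.29,.43,.54,1.72,-.25,1.05,.95],[413.4,-352,296.8],[2.177,2.265,0]),
([-.87,.72,.19,2.06,-.33,.39,-.26],[391.6,321.2,42.4],[-2.037,-2.391,0]),
([-1.28,.49,.8,1.89,-.43,.95,-1.6],[391.5,321.4,250.1],[-3.116,-.396,0]),
([-.2,.87,.58,1.65,-.61,.81,-.67],[637.6,-105.9,78.7],[-3.116,-.401,0]),
([-.09,.56,.38,1.39,-.21,1.23,.34],[636.8,-105.9,321.2],[-2.177,-2.262,0]),
([.55,.27,.35,1.9,-.47,.84,1.2],[411,-351.3,322.2],[2.015,2.088,.339]),
([.89,.32,.09,2.13,-1.01,.61,1.84],[413,-352.2,267.9],[1.865,1.934,.573])]
R=lambda a,t:Ro.from_euler(a,t).as_matrix()
def fk(q,s,p):
    T=R('z',s[0]*q[0]+p[0]);x=np.array([0,0,p[1]])
    T=T@R('y',q[1]);x=x+T@[p[2],0,p[3]]
    T=T@R('z',s[1]*q[2]);x=x+T@[p[4],0,0]
    T=T@R('y',q[3]);x=x+T@[p[5],0,p[6]]
    T=T@R('z',s[2]*q[4]);T=T@R('y',q[5]);x=x+T@[p[7],0,0]
    T=T@R('z',s[3]*q[6]+p[8]);x=x+T@[0,0,p[9]]
    return x,T
def res(p,s):
    r=[]
    for q,x,v in D:
        a,T=fk(q,s,p);r+=list((a-x)/100)+list(3*Ro.from_matrix(T.T@Ro.from_rotvec(v).as_matrix()).as_rotvec())
    return np.array(r)
def fit():
    best=None
    for s in itertools.product([1,-1],repeat=4):
        for a in(0,1.57,3.14,-1.57):
            f=least_squares(res,[0,300,0,350,0,0,350,50,a,200],args=(s,))
            if best is None or f.cost<best[0]:best=(f.cost,s,f.x)
    return best
LO=np.array([-3.06,-.37,-1.25,.18,-1.1,.23,-2.94]);HI=np.array([3.06,2.12,1.32,2.47,4.24,1.98,2.94])
E
python3 - <<'E'
from fk import *
c,s,p=fit();print(c,s,np.round(p,2));r=res(p,s).reshape(-1,6);print("pos mm",np.abs(r[:,:3]).max()*100,"rot",np.abs(r[:,3:]).max()/3)
q0=np.array(D[-1][0])
def plan(base,axis,x,z,steps):
    # base tool y yaw (deg); tilt about world axis dir (tool x) ; track continuous
    q=np.array(D[3][0])
    a=np.radians(base);B=np.c_[[-np.sin(a),np.cos(a),0],[np.cos(a),np.sin(a),0],[0,0,-1]]
    for th in steps:
        T=B@R('x',np.radians(th)*axis)
        def f(q_):
            xx,TT=fk(q_,s,p);return np.r_[(xx-[x,-352.5,z])/20,5*Ro.from_matrix(TT.T@T).as_rotvec(),.05*(q_-q)]
        sol=least_squares(f,np.clip(q,LO+.06,HI-.06),bounds=(LO+.05,HI-.05));q=sol.x
        e=f(q);print(base,axis,z,th,np.round(q,2),"poserr",round(np.linalg.norm(e[:3])*20,1),"deg",round(np.degrees(np.linalg.norm(e[3:6])/5),1))
for base,ax,x in((2.5,-1,412),(2.5,1,418),(-20,-1,412)):
    plan(base,ax,x,265,(0,15,30,45,55,65,75,85))
E
```

```text
0.01789953317774591 (-1, -1, -1, -1) [-4.0000e-02  3.2096e+02 -9.4100e+00  5.5996e+02  1.7100e+00 -2.9100e+00
  3.7982e+02 -7.2100e+00  1.5300e+00  3.5208e+02]
pos mm 7.259051449117976 rot 0.021982629108956157
2.5 -1 265 0 [ 0.31  0.47  0.52  1.76 -0.27  0.98  0.98] poserr 0.0 deg 0.0
2.5 -1 265 15 [ 0.48  0.37  0.43  1.94 -0.53  0.78  1.27] poserr 0.0 deg 0.0
2.5 -1 265 30 [ 0.7   0.34  0.31  2.09 -0.96  0.69  1.78] poserr 0.0 deg 0.0
2.5 -1 265 45 [ 1.77  0.53 -0.94  2.24 -1.05  0.29  2.01] poserr 0.0 deg 0.1
2.5 -1 265 55 [ 1.9   0.71 -1.08  2.25 -1.05  0.28  2.13] poserr 1.5 deg 4.8
2.5 -1 265 65 [ 1.99  0.92 -1.17  2.25 -1.05  0.28  2.28] poserr 2.7 deg 8.4
2.5 -1 265 75 [ 2.03  1.11 -1.2   2.24 -1.05  0.32  2.44] poserr 3.4 deg 11.1
2.5 -1 265 85 [ 2.06  1.32 -1.2   2.22 -1.05  0.39  2.63] poserr 4.2 deg 12.5
2.5 1 265 0 [ 0.31  0.47  0.52  1.75 -0.27  0.99  0.98] poserr 0.0 deg 0.0
2.5 1 265 15 [ 0.21  0.6   0.58  1.58 -0.14  1.23  0.84] poserr 0.0 deg 0.0
2.5 1 265 30 [ 0.16  0.75  0.61  1.41 -0.04  1.47  0.77] poserr 0.0 deg 0.0
2.5 1 265 45 [0.14 0.91 0.64 1.25 0.04 1.69 0.
[... 233 characters left out ...]
4.4
2.5 1 265 85 [-0.08  1.46  1.27  1.09  0.02  1.93  1.24] poserr 3.4 deg 7.4
-20 -1 265 0 [ 0.24  0.48  0.63  1.77 -0.33  1.    0.65] poserr 0.0 deg 0.0
-20 -1 265 15 [ 0.31  0.36  0.55  1.99 -0.51  0.68  0.84] poserr 0.0 deg 0.0
-20 -1 265 30 [ 0.53  0.28  0.35  2.2  -1.05  0.41  1.43] poserr 0.0 deg 0.0
-20 -1 265 45 [ 1.38  0.32 -0.55  2.24 -1.05  0.28  1.55] poserr 3.5 deg 10.7
-20 -1 265 55 [ 1.67  0.44 -0.85  2.24 -1.05  0.28  1.68] poserr 6.0 deg 18.7
-20 -1 265 65 [ 1.88  0.64 -1.06  2.25 -1.05  0.28  1.88] poserr 8.3 deg 25.7
-20 -1 265 75 [ 2.02  0.98 -1.2   2.25 -1.05  0.28  2.2 ] poserr 9.9 deg 30.8
-20 -1 265 85 [ 2.07  1.27 -1.2   2.22 -1.05  0.37  2.55] poserr 11.2 deg 34.1
```

Tipping the other way (tool toward -x) is comfortably within the joint ranges up to about 70°. I'll reverse it gently.

```bash
python3 -m inch '{"travel":[[0,0,0],[0,0,0],[0,0,0],[0,0,0],[0,0,0],[0,0,0],[0,0,0],[0,0,0],[0,0,0],[0,0,0],[0,0,0],[0,0,0],[0,0,0],[0,0,0],[0,0,0],[0,0,0],[0,0,0],[0,0,0],[0,0,0]],"dr":[[0.4,0,0],[0.8,0,0],[0.8,0,0],[0.8,0,0],[0.8,0,0],[0.8,0,0],[0.8,0,0],[0.8,0,0],[0.8,0,0],[0.8,0,0],[0.8,0,0],[0.8,0,0],[0.8,0,0],[0.8,0,0],[0.8,0,0],[0.8,0,0],[0.6,0,0],[0,0,0],[0,0,0]],"claw":[-1,-1,-1,-1,-1,-1,-1,-1,-1,-1,-1,-1,-1,-1,-1,-1,-1,-1,-1]}'
python3 -c "
from h import *
go(420,-352.5,262)"
```

```text
t: 25.15
position: [415.6, -351.3, 268.1]
tcp_rot: [-1.928, -2.008, 0.476]
ft_force: [-1.2, -0.2, -3.5]
width: 13.9
grasp_force: 30.0
t 25.15 pos [ 415.6 -351.3  268.1] tooly 2.27 tilt z [-0.446 -0.021 -0.895] q [ 0.22  0.7   0.51  1.45 -0.02  1.42  0.73] F [-1.2 -0.2 -3.5] w 13.9 gf 30.0
travel units [-0.03  0.17  0.09]
```

```bash
python3 -m inch '{"travel":[[-0.03,0.1,0.05],[0,0,0],[0,0,0],[0,0,0],[0,0,0],[0,0,0],[0,0,0],[0,0,0],[0,0,0],[0,0,0],[0,0,0],[0,0,0],[0,0,0],[0,0,0],[0,0,0],[0,0,0],[0,0,0],[0,0,0],[0,0,0],[0,0,0]],"dr":[[0.3,0,0],[0.6,0,0],[0.7,0,0],[0.7,0,0],[0.7,0,0],[0.7,0,0],[0.7,0,0],[0.7,0,0],[0.7,0,0],[0.7,0,0],[0.7,0,0],[0.7,0,0],[0.5,0,0],[0,0,0],[0,0,0],[0,0,0],[0,0,0],[0,0,0],[0,0,0],[0,0,0]],"claw":[-1,-1,-1,-1,-1,-1,-1,-1,-1,-1,-1,-1,-1,-1,-1,-1,-1,-1,-1,-1]}'
python3 - <<'E'
from h import *
go(420,-352.5,262)
p=arm.read_camera("scene");cv2.imwrite("pics/s4.png",cv2.resize(p["pixels"][100:340,20:260],None,fx=2.4,fy=2.4))
E
```

```text
t: 26.82
position: [415.5, -353.6, 265.3]
tcp_rot: [-1.5, -1.556, 0.992]
ft_force: [0.0, -0.1, -1.4]
width: 13.8
grasp_force: 30.0
t 26.82 pos [ 415.5 -353.6  265.3] tooly 2.07 tilt z [-0.906 -0.033 -0.422] q [0.16 1.13 0.61 1.05 0.16 1.98 0.77] F [ 0.  -0.1 -1.4] w 13.8 gf 30.0
travel units [ 0.02  0.12 -0.07]
```

View pics/s4.png

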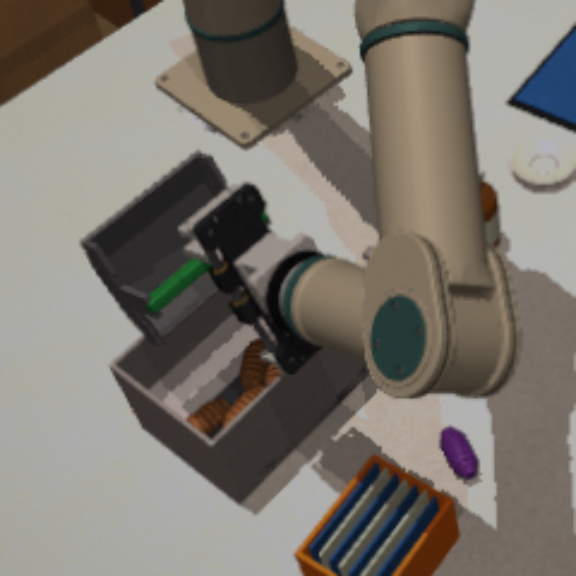

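The cones show inside the hopper at crop (235,385). Untilting, then counting them.

```bash
python3 -m inch '{"travel":[[0,0,0],[0,0,0],[0,0,0],[0,0,0],[0,0,0],[0,0,0],[0,0,0],[0,0,0],[0,0,0],[0,0,0],[0,0,0],[0,0,0],[0,0,0],[0,0,0],[0,0,0],[0,0,0],[0,0,0],[0,0,0]],"dr":[[-0.5,0,0],[-0.8,0,0],[-0.9,0,0],[-0.9,0,0],[-0.9,0,0],[-0.9,0,0],[-0.9,0,0],[-0.9,0,0],[-0.9,0,0],[-0.9,0,0],[-0.9,0,0],[-0.9,0,0],[-0.9,0,0],[-0.9,0,0],[-0.9,0,0],[-0.9,0,0],[-0.3,0,0],[0,0,0]],"claw":[-1,-1,-1,-1,-1,-1,-1,-1,-1,-1,-1,-1,-1,-1,-1,-1,-1,-1]}'
python3 -m inch '{"travel":[[0,0,-0.4],[0,0,-0.7],[0,0,-0.4],[0,0,0],[0,0,0]],"dr":[[0,0,0],[0,0,0],[0,0,0],[0,0,0],[0,0,0]],"claw":[-1,-1,-1,-1,-1]}'
python3 -c "
from h import *
go(637.6,-105.9,325,-75.35)"
```

```text
t: 28.37
position: [413.1, -353.8, 265.5]
tcp_rot: [-2.183, -2.258, 0.0]
ft_force: [-0.3, -0.9, -1.7]
width: 13.7
grasp_force: 30.0
t: 28.78
position: [416.3, -353.3, 324.7]
tcp_rot: [-2.178, -2.264, 0.001]
ft_force: [-0.8, -0.3, -3.1]
width: 13.5
grasp_force: 30.0
t 28.78 pos [ 416.3 -353.3  324.7] tooly 2.2 tilt z [-0.001 -0.    -1.   ] q [ 0.3   0.41  0.51  1.67 -0.22  1.12  0.92] F [-0.8 -0.3 -3.1] w 13.5 gf 30.0
travel units [ 5.97  5.77 -0.02]
turn units [-0.000e+00  1.000e-02  1.692e+01]
```

Now back over the caddy's place, then the turn.

```bash
python3 -m inch '{"travel":[[0.2,0.2,0],[0.5,0.5,0],[0.7,0.65,0],[0.7,0.65,0],[0.7,0.65,0],[0.7,0.65,0],[0.7,0.7,0],[0.7,0.7,0],[0.6,0.6,0],[0.3,0.3,0],[0.17,0.17,0],[0,0,0]],"dr":[[0,0,0],[0,0,0],[0,0,0],[0,0,0],[0,0,0],[0,0,0],[0,0,0],[0,0,0],[0,0,0],[0,0,0],[0,0,0],[0,0,0]],"claw":[-1,-1,-1,-1,-1,-1,-1,-1,-1,-1,-1,-1]}'
python3 -m inch '{"travel":[[0,0,0],[0,0,0],[0,0,0],[0,0,0],[0,0,0],[0,0,0],[0,0,0],[0,0,0],[0,0,0],[0,0,0],[0,0,0],[0,0,0],[0,0,0],[0,0,0],[0,0,0],[0,0,0],[0,0,0],[0,0,0],[0,0,0],[0,0,0]],"dr":[[0,0,0.4],[0,0,0.8],[0,0,1],[0,0,1],[0,0,1],[0,0,1],[0,0,1],[0,0,1],[0,0,1],[0,0,1],[0,0,1],[0,0,1],[0,0,1],[0,0,1],[0,0,1],[0,0,1],[0,0,1],[0,0,0.7],[0,0,0],[0,0,0]],"claw":[-1,-1,-1,-1,-1,-1,-1,-1,-1,-1,-1,-1,-1,-1,-1,-1,-1,-1,-1,-1]}'
python3 - <<'E'
from h import *
go(637.6,-105.9,78.7,-75.35)
A=[]
for c in ("top","scene"):
    p=arm.read_camera(c)
    r=[(np.round(r["location"]).tolist(),round(r["conf"],2)) for r in arm.look_for(p,"cone0")];print(c,r)
    if c=="top":cv2.imwrite("pics/t5.png",cv2.resize(p["pixels"][90:310,250:470],None,fx=2.6,fy=2.6))
    P=cloud(p);print("caddy z",np.percentile(P[...,2][(P[...,2]>200)&(abs(P[...,0]-638)<40)&(abs(P[...,1]+106)<60)],[2,10,25]))
E
```

```text
t: 29.78
position: [638.1, -102.7, 322.3]
tcp_rot: [-2.173, -2.265, 0.002]
ft_force: [-0.5, -1.1, -1.8]
width: 13.9
grasp_force: 30.0
t: 31.45
position: [636.3, -107.7, 324.5]
tcp_rot: [3.116, 0.399, -0.002]
ft_force: [0.3, 0.3, -2.1]
width: 14.0
grasp_force: 30.0
t 31.45 pos [ 636.3 -107.7  324.5] tooly -75.39 tilt z [-0.001 -0.    -1.   ] q [-0.31  0.65  0.82  1.4  -0.47  1.3  -0.79] F [ 0.3  0.3 -2.1] w 14.0 gf 30.0
travel units [ 0.05 -0.03  6.15]
turn units [ 0.    0.02 -0.01]
top [([426.0, -316.0, 45.0], 0.79), ([398.0, -331.0, 46.0], 0.78), ([407.0, -413.0, 49.0], 0.58), ([638.0, -257.0, 29.0], 0.55), ([434.0, -376.0, 44.0], 0.48)]
caddy z [250.2747052  258.38539194 500.39144863]
scene [([403.0, -338.0, 49.0], 0.67), ([436.0, -379.0, 51.0], 0.61)]
caddy z [252.22424612 256.54430263 451.79944918]
```

View pics/t5.png

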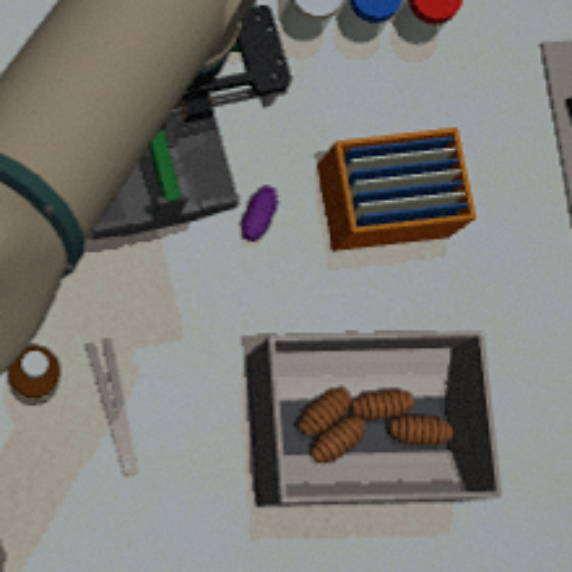

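All four cones lie in the hopper at crop (325,410), (383,403), (340,438) and (420,430). Lowering the empty caddy to where it stood.

```bash
python3 -m inch '{"travel":[[0.04,-0.03,0.4],[0,0,0.7],[0,0,0.7],[0,0,0.8],[0,0,0.8],[0,0,0.8],[0,0,0.6],[0,0,0.4],[0,0,0.3],[0,0,0.15],[0,0,0],[0,0,0],[0,0,0]],"dr":[[0,0,0],[0,0,0],[0,0,0],[0,0,0],[0,0,0],[0,0,0],[0,0,0],[0,0,0],[0,0,0],[0,0,0],[0,0,0],[0,0,0],[0,0,0]],"claw":[-1,-1,-1,-1,-1,-1,-1,-1,-1,-1,-1,-1,-1]}'
python3 -c "
from h import *
go(637.6,-105.9,78.7,-75.35)"
```

```text
t: 32.73
position: [639.6, -105.1, 100.2]
tcp_rot: [3.115, 0.401, 0.004]
ft_force: [0.6, -0.1, -1.4]
width: 13.8
grasp_force: 30.0
t 32.73 pos [ 639.6 -105.1  100.2] tooly -75.34 tilt z [ 0.002 -0.    -1.   ] q [-0.25  0.86  0.67  1.64 -0.66  0.87 -0.63] F [ 0.6 -0.1 -1.4] w 13.8 gf 30.0
travel units [-0.05  0.01  0.54]
turn units [ 0.01 -0.03  0.  ]
```

```bash
python3 -m inch '{"travel":[[-0.04,0.01,0.25],[0,0,0.17],[0,0,0.06],[0,0,0],[0,0,0],[0,0,0.04],[0,0,0],[0,0,0]],"dr":[[0,0,0],[0,0,0],[0,0,0],[0,0,0],[0,0,0],[0,0,0],[0,0,0],[0,0,0]],"claw":[-1,-1,-1,-1,-1,-1,-1,-1]}'
python3 -c "
from h import *
go(637.6,-105.9,78.7,-75.35)"
```

```text
t: 33.4
position: [637.4, -105.6, 78.6]
tcp_rot: [3.116, 0.401, 0.001]
ft_force: [-1.5, 1.4, 3.5]
width: 13.4
grasp_force: 30.0
t 33.4 pos [ 637.4 -105.6   78.6] tooly -75.34 tilt z [ 0.001  0.    -1.   ] q [-0.24  0.89  0.64  1.66 -0.68  0.83 -0.61] F [-1.5  1.4  3.5] w 13.4 gf 30.0
travel units [ 0.    0.01 -0.  ]
turn units [ 0.   -0.01  0.  ]
```

```bash
python3 -m inch '{"travel":[[0,0,0],[0,0,0],[0,0,0],[0,0,0],[0,0,0],[0,0,0],[0,0,-0.2],[0,0,-0.5],[0,0,-0.8],[0,0,-0.8],[0,0,-0.8],[0,0,-0.8],[0,0,-0.8],[0,0,-0.8],[0,-0.5,-0.3],[0,-0.8,0],[0,-0.8,0],[0,-0.5,0],[0,0,0],[0,0,0]],"dr":[[0,0,0],[0,0,0],[0,0,0],[0,0,0],[0,0,0],[0,0,0],[0,0,0],[0,0,0],[0,0,0],[0,0,0],[0,0,0],[0,0,0],[0,0,0],[0,0,0],[0,0,0],[0,0,0],[0,0,0],[0,0,0],[0,0,0],[0,0,0]],"claw":[0.4,0.4,0.4,0.4,0.4,0.4,0.4,0.4,0.4,0.4,0.4,0.4,0.4,0.4,0.4,0.4,0.4,0.4,0.4,0.4]}'
python3 - <<'E'
from h import *
go()
for c in("scene","top"):
    p=arm.read_camera(c);H,S,V,P,near=segs(p);Z=P[...,2];print(c)
    if c=="scene":cv2.imwrite("pics/s6.png",p["pixels"])
    try:
        rect("gbar",p,big(near(640,-115,110)&(H>45)&(H<80)&(S>120)),94)
        rect("cover",p,big(near(395,310,220)&(H>100)&(H<130)&(S>100)&(Z<60)),9)
        rect("obar",p,big(near(650,120,110)&(H>5)&(H<22)&(S>150)&(Z>70)&(Z<110)),94)
    except Exception as e:print(e)
E
```

```text
t: 35.07
position: [610.8, -3.8, 310.5]
tcp_rot: [-3.115, -0.404, -0.001]
ft_force: [0.6, 0.3, 0.2]
width: 66.0
grasp_force: 0.0
t 35.07 pos [610.8  -3.8 310.5] tooly -75.21 tilt z [ 0.  0. -1.] q [-0.52  0.61  0.84  1.52 -0.47  1.22 -0.92] F [0.6 0.3 0.2] w 66.0 gf 0.0
travel units [0. 0. 0.]
scene
gbar 327 c 638.1 -106.8 sz 147.9 21.7 ang 15.3 mean [ 638.6 -107.1] z [87.2 93.5 96.9]
cover 1039 c 426.1 328.0 sz 95.6 226.7 ang 9.2 mean [434.  334.5] z [ 7.2 10.8 15. ]
obar 302 c 654.7 122.9 sz 147.4 23.8 ang 17.2 mean [654.4 123.3] z [86.  93.8 97.8]
top
gbar 267 c 633.9 -105.9 sz 144.8 15.2 ang 14.2 mean [ 633. -106.] z [84.4 92.6 97. ]
cover 156 c 444.4 416.3 sz 37.9 41.5 ang 5.9 mean [446.  420.9] z [ 4.8  8.6 12.8]
attempt to get argmax of an empty sequence
```

View pics/s6.png

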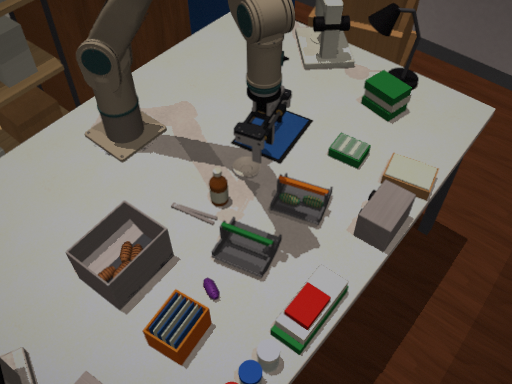

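The caddy is empty and back at (247,246), matching its first measurement to about 1 mm. The cones are in the hopper at (125,258), the cover lies on the mat at (275,133), and the rest is unmoved. Handing in.

```bash
python3 -c "
from plant import arm
print(arm.finish_job())"
```

```text
the job is handed in; nothing more can be done
None
```

The job is handed in at about 35 s on the robot's clock: the cover lies flat and centred on the mat, all four cones are in the hopper, the green-handled caddy is back upright where it stood, and I touched nothing else.

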